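Read out the round-button temperature logger with the reader wand

TASK

Read out the vaccine temperature logger that has the round touch button: lift the reader wand out of its desk stand and hold its spring tip against the middle of that round button, the wand square to the logger's tilted face, pressed gently so that the tip springs in about halfway. Finish while still holding the wand there by the gripper; do not touch the logger with the square button and do not disturb the stapler, the pen or the stamp.

Things in the scene. Friction and masses are not known exactly. Their poses are not given: they have to be found in the camera images.
- wand: reader wand, about 100 g, upright in the stand. Origin on its axis at the barrel's lower end, z along the axis to the handle. Grey barrel, 18 mm across, z=0 to 50 mm; white handle z=50 to 105 mm, 26 mm thick along its x (grip on these two flats), 32 mm along y, its underside resting on the stand's rim. Steel spring tip 12 mm wide stands 12 mm out below z=0.
- wand_tip (a joint): how far the wand's steel spring tip is pushed in, m: 0 out, 0.010 bottomed. Pushing needs about 1 N at 0, 3 N at 0.005 and 5 N at 0.010.
- tip_face (a point): centre of the flat end face of the spring tip (moves with the tip; 12 mm below the wand's origin on its axis when out); z points along the wand to the handle
- stand: grey wand stand, fixed: block 52x52 mm, 70 mm high on a 74x74x6 mm foot, with a 24 mm square well 62 mm deep in which the wand's barrel stands (origin of the wand 20 mm above the worktop; lift it 65 mm to clear the rim). Origin: centre of its underside, z up.
- round_logger: The logger to read, with a round steel button: desk data logger fixed to the worktop at one of two places: grey foot 80x80x8 mm, pedestal, white head 90x84x22 mm (dark window in its upper half) tilting stiffly about a level hinge 45 mm up, its face leaning to the front (foot's -x side, roughly to the robot). Origin: underside centre of the foot, z up.
- round_button (a point): centre of the top of the round steel touch button, 18 mm in diameter, standing 3 mm out of the face in a flat black ring of 25 mm, in the lower half of the logger's face, 55 to 75 mm above the worktop. z points straight out of the face (tilted 0.2 to 0.5 rad from vertical), y is level along the face, x up the slope.
- square_logger: The other logger, the same but with an 18 mm square steel button; not to be touched: desk data logger fixed to the worktop at one of two places: grey foot 80x80x8 mm, pedestal, white head 90x84x22 mm (dark window in its upper half) tilting stiffly about a level hinge 45 mm up, its face leaning to the front (foot's -x side, roughly to the robot). Origin: underside centre of the foot, z up.
- stapler: dark blue stapler 135x36x47 mm lying at the front of the worktop; bystander, origin under its centre
- pen: red pen 145 mm long, 12 mm thick, lying at the front of the worktop; bystander, origin under its centre
- stamp: upright rubber stamp, 24x48 mm, 67 mm high, with a red handle; bystander, origin under its centre
Mind the look-alikes: they are no part of the job. Leave any brown or turquoise look-alike of the wand alone.

How it is judged:
By the outcome, as a careful person would: the job done as asked, in the order asked, and still so for the second after the job is handed in, while the arm keeps its last pose, push and grip.
It also fails if it takes over 34 s, if anything falls off the work surface, if the arm or the gripper's body presses on something with over 40 N, if the wrist force passes 120 N, or if a joint passes its speed limit or range.

ROBOT

A 6-joint arm with a two-finger parallel gripper is mounted at the origin on a cart in front of the work surface, level with it; the furniture and walls round the work are solid. World frame = base frame: x ahead of the robot, y to its left, z up, the work surface at z = 0. Lengths are in m, angles in degrees, forces in N, time in s.
With the tool pointing down it reaches from about 0.35 to 0.875 m from the base axis. Payload 4.2 kg.
Tool frame: the origin (TCP) lies midway between the tips of the shut fingers; the grasp point (between the pads) lies 19 mm behind it; y points along the fingers, z is the direction in which the jaws open and shut, and the axes are right-handed (so a half turn about y gives the same grasp; the last joint's range is limited). The gripper opens to 87 mm and grips with 3 to 60 N. Pads are 19 mm wide; open, the fingers measure 117 mm over their backs; the gripper's body (75 mm by 190 mm) begins 51 mm behind the grasp point.
Start: joints at [89.645, 22.042, 0.453, 0, -68.411, -14.817], TCP at [0.164, 0.603, 0.223] pointing down, gripper open.
Joint ranges: [-179.83, 179.83], [-69.29, 118.12], [-61.27, 80.66], [-181.25, 117.63], [-171.15, -9.14], [-177.46, 177.46]. Speed limits (degrees/s): [159.86, 159.86, 180, 180, 180, 180].

INTERFACE

Orientations are given as [roll, pitch, yaw] about the fixed x, y, z axes, in that order (R = Rz(yaw) Ry(pitch) Rx(roll)).
In Python, from workcell import env gives the robot as it stands. The module is installed in compiled form; this text tells all that it offers. Calls block until the motion is done:
- env.goto(position, orientation): joint-space move of the TCP to a pose.
- env.move_straight(position, rotation=None, rate=0.15, force_limit=None): straight line of the TCP; rotation=None keeps the orientation; rate is the mean speed in m/s. With force_limit (N) it stops when the force on the tool has changed by that much, and returns True; else False.
- env.set_joints(angles): joint-space move.
- env.gripper_to(opening, grasp_force=None): opening from 0.0 (shut) to 1.0 (fully open); grasp_force is the grip in N (None keeps the last); returns when the fingers have stopped.
- env.dwell(seconds).
- env.inverse_kinematics(position, orientation): joint angles nearest the present ones, or None.
- env.read_state(): the state.
- env.grab_frame(name): name is "scene" or "top"; returns a dict with "image" (400x640x3 uint8, blue, green, red), "fx", "fy", "cx", "cy" (pixels), "position" and "orientation" of the camera in the world. Camera axes: x right, y up, looking along -z (the intrinsics and any distortion apply to the point x, -y, -z); pixel columns grow to the right and rows downward; lengths in m; the calibration is good to about 2 mm. A picture is of the moment at which its call begins. There is no depth.
A pose or a line that the arm cannot do raises env.Unreachable and nothing moves.
- env.close_job(): hands the job in, once; it reports no verdict.
Trained networks look in a picture, given as the dict that the camera call returned (one of the last four; its "shot" number tells which), for a name from the list of things; names that differ only in an ending like _2 or _b are one class to them, and where a whole thing is asked for, a point or a joint stands for the part that bears it (a point fixed in the world has none). Each returns a list of dicts, best first, with "score" (0 to 1); they miss things now and then, are a little off and sometimes report something else, mostly with a low value. They report only what shows in the picture. A call takes as long as a camera call. They do not tell look-alikes from the thing itself.
- env.search_frame(picture, thing): "xyz" ([x, y, z] in m, in world coordinates, good to about 4 mm: the middle of the surface that is visible of it).
- env.trace(picture, thing): "mask" (400x640 bool, what is visible of it).
The state is a dict: "clock": time; "joint_positions": joint angles; "qvel": joint speeds; "joint_torque": joint torques, N m; "position": TCP position; "tool_rot": TCP orientation; "force": force on the tool from outside, world axes, zero at the start; "wrist_torque": the same for the moment, N m; "opening": opening from 0.0 (shut) to 1.0 (fully open).
Only numpy, scipy, OpenCV 4.12 (cv2) and the standard library are available. Lean on these libraries where they do the work, as an engineer would, in place of code of your own. Each camera call takes 0.05 s, during which the arm holds its last target. There are 200 camera calls.

## Working session

There is one attempt and no reset: what is moved stays moved. The work goes in short steps, each a Python script; the robot and the scene stay as the last script left them, time stands still between calls to the robot, and variables do not carry over. Pictures are saved under pics/ and viewed, about 8 in all and at most 12, crops included, and the job is handed in when it is done.

```bash
mkdir -p pics; cat > h.py <<'E'
import numpy as np, cv2
from scipy.spatial.transform import Rotation as R
from workcell import env
def eul(M): return R.from_matrix(M).as_euler('xyz',degrees=True)
def mat(o): return R.from_euler('xyz',o,degrees=True).as_matrix()
def K(p): return np.array([[p['fx'],0,p['cx']],[0,p['fy'],p['cy']],[0,0,1.]])
def ray(p,u,v):
    d=np.array([(u-p['cx'])/p['fx'],-(v-p['cy'])/p['fy'],-1.]); d=mat(p['orientation'])@d
    return np.array(p['position']),d/np.linalg.norm(d)
def proj(p,X):
    c=(np.atleast_2d(X)-p['position'])@mat(p['orientation'])
    return np.c_[p['cx']-p['fx']*c[:,0]/c[:,2],p['cy']+p['fy']*c[:,1]/c[:,2]]
def tri(p1,u1,p2,u2):
    a,d=ray(p1,*u1);b,e=ray(p2,*u2)
    s=np.linalg.lstsq(np.c_[d,-e],b-a,rcond=None)[0]
    P,Q=a+s[0]*d,b+s[1]*e
    return (P+Q)/2,np.linalg.norm(P-Q)
E
python3 - <<'E'
from h import *
s=env.read_state(); print(s['clock'],s['position'],s['tool_rot'],s['opening'],s['force'])
for n in('scene','top'):
    p=env.grab_frame(n); cv2.imwrite(f'pics/{n}0.png',p['image'])
    print(n,{k:np.round(v,3) if not isinstance(v,(str,dict)) else v for k,v in p.items() if k!='image'})
    for t in('wand','round_button','round_logger','square_logger','stand','stapler','pen','stamp'):
        print(t,[(round(d['score'],2),np.round(d['xyz'],3).tolist()) for d in env.search_frame(p,t)[:4]])
E
```

```text
0.0 [0.16339398 0.60264576 0.22147821] [-8.98772601e+01  4.50863572e-03  1.64814945e+02] 0.9988214691926495 [ 0.10179756 -0.38931278  0.54574983]
scene {'fx': np.float64(487.562), 'fy': np.float64(487.562), 'cx': np.float64(314.141), 'cy': np.float64(196.913), 'position': array([ 0.034, -0.585,  1.006]), 'orientation': array([ 37.761,   0.414, -35.282]), 'shot': np.int64(1)}
wand [(0.76, [0.559, -0.183, 0.096]), (0.74, [0.45, -0.295, 0.104]), (0.64, [0.542, -0.069, 0.097])]
round_button [(0.72, [0.538, 0.031, 0.067])]
round_logger [(0.94, [0.54, 0.024, 0.071])]
square_logger [(0.94, [0.506, 0.263, 0.065])]
stand [(0.75, [0.453, -0.2, 0.033])]
stapler [(0.65, [0.385, 0.167, 0.032]), (0.6, [0.376, -0.035, 0.005])]
pen [(0.51, [0.375, -0.034, 0.006])]
stamp [(0.57, [0.386, -0.213, 0.018])]
top {'fx': np.float64(373.843), 'fy': np.float64(373.843), 'cx': np.float64(321.043), 'cy': np.float64(198.076), 'position': array([0.318, 0.026, 1.099]), 'orientation': array([ 8.6300e+00, -7.0000e-03, -9.1139e+01]), 'shot': np.int64(2)}
wand [(0.71, [0.537, -0.064, 0.118]), (0.67, [0.454, -0.282, 0.114]), (0.64, [0.537, 0.034, 0.073]), (0.56, [0.465, -0.181, 0.119])]
round_button [(0.71, [0.536, 0.036, 0.074])]
round_logger [(0.65, [0.541, 0.033, 0.07])]
square_logger []
stand [(0.59, [0.452, -0.17, 0.039])]
stapler [(0.75, [0.384, 0.168, 0.042])]
pen [(0.63, [0.368, -0.025, 0.011])]
stamp []
```

View pics/scene0.png

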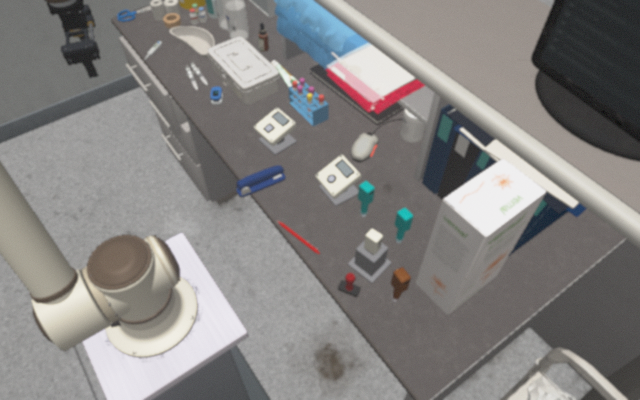

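View pics/top0.png

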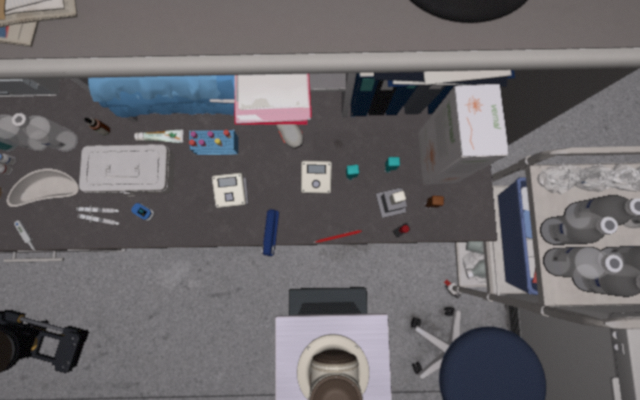

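Scene: round-button logger at (338,177) and square at (274,126). The white wand is in its stand at (372,243). Turquoise and brown look-alikes stand nearby, and the stamp is at (350,285). In the top view the logger is at (316,177), and the wand top (398,197). I'll zoom in for detail.

```bash
python3 - <<'E'
from h import *
s=cv2.imread('pics/scene0.png');t=cv2.imread('pics/top0.png')
def c(i,u,v,w=50,h=38): return cv2.resize(i[v-h:v+h,u-w:u+w],(400,300),interpolation=cv2.INTER_CUBIC)
cv2.imwrite('pics/m1.png',np.vstack([np.hstack([c(s,338,180),c(t,316,180)]),np.hstack([c(s,370,258),c(t,400,205)])]))
E
```

```text
(no output)
```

View pics/m1.png

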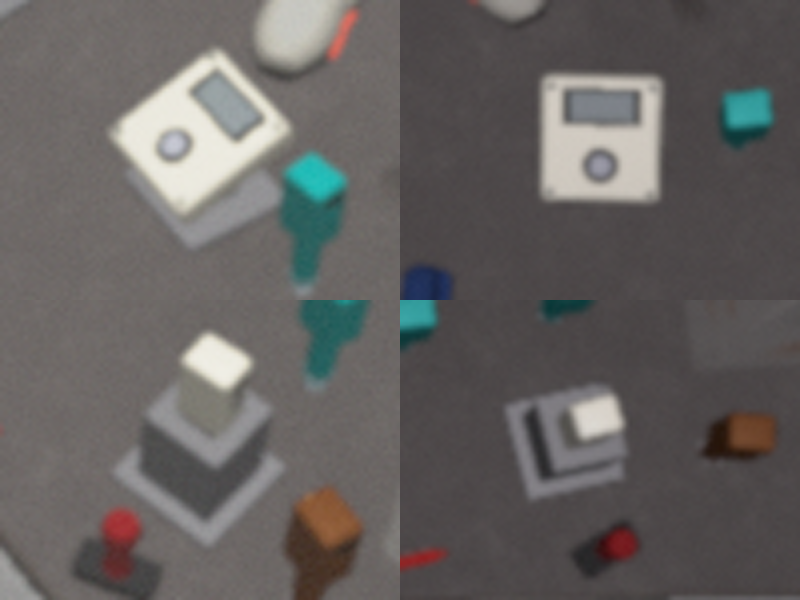

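```bash
cat > fit.py <<'E'
from h import *
from scipy.optimize import least_squares
S=6
def box(c,Rm,sz):
    """faces (4x3 corners, outward normal) of a box whose centre is c"""
    out=[]
    for a in range(3):
        b,d=(a+1)%3,(a+2)%3
        for s in(1,-1):
            P=[]
            for i,j in((1,1),(1,-1),(-1,-1),(-1,1)):
                q=np.zeros(3);q[a],q[b],q[d]=s*sz[a]/2,i*sz[b]/2,j*sz[d]/2;P.append(c+Rm@q)
            out.append((np.array(P),Rm[:,a]*s))
    return out
def flat(P,n): return [(np.array(P),n)]
def disc(c,Rm,r):
    t=np.linspace(0,2*np.pi,24,endpoint=False)
    return flat(c+(Rm[:,:2]@np.array([np.cos(t),np.sin(t)])).T*r,Rm[:,2])
def resid(cam,roi,shapes,mask=None):
    u0,v0,u1,v1=roi; lab=np.zeros(((v1-v0)*S,(u1-u0)*S),np.uint8);k=0
    for sh in shapes:
        for P,n in sh:
            if (np.array(cam['position'])-P.mean(0))@n<=0: continue
            k+=1;uv=(proj(cam,P)-[u0,v0]+.5)*S-.5
            cv2.fillPoly(lab,[np.round(uv*16).astype(np.int32)],k,shift=4)
    A=[]
    for i in range(k+1):
        m=cv2.resize((lab==i).astype(np.float32),(u1-u0,v1-v0),interpolation=cv2.INTER_AREA)
        A.append(cv2.GaussianBlur(m,(0,0),cam['blur']).ravel())
    A=np.array(A).T;I=cam['image'][v0:v1,u0:u1].astype(float).mean(2).ravel()
    w=np.ones(len(I)) if mask is None else mask[v0:v1,u0:u1].ravel().astype(float)
    A=np.vstack([A*w[:,None],1e-3*np.eye(k+1)]);I=np.r_[I*w,np.zeros(k+1)]
    x=np.linalg.lstsq(A,I,rcond=None)[0];return (A@x-I)[:-k-1]
def solve(f,p0,scale):
    p0,scale=np.array(p0,float),np.array(scale)
    g=lambda u:f(p0+(u-100)*scale)
    u=np.full(len(p0),100.)
    for d in(.015,.006,.004): r=least_squares(g,u,diff_step=d,loss='soft_l1',f_scale=6,max_nfev=25);u=r.x
    J=r.jac;se=np.sqrt(np.diag(np.linalg.pinv(J.T@J))*np.mean(r.fun**2))*scale
    return p0+(u-100)*scale,r.cost,se
def Rface(yaw,t):
    return R.from_euler('z',yaw).as_matrix()@R.from_euler('y',-t).as_matrix()
def sat(img): h=img.astype(int);return h.max(2)-h.min(2)
E
cat > run1.py <<'E'
from fit import *
cams=[]
for n in('scene','top'):
    p=env.grab_frame(n);p['blur']=.9;cams.append(p)
import pickle;pickle.dump(cams,open('cams.pkl','wb'))
def logger(p):
    # face centre x,y,z, yaw, tilt, button bx,by, window cx,cy,w,h, foot x,y
    Rm=Rface(p[3],p[4]);F=p[:3];w=[]
    for i,j in((1,1),(1,-1),(-1,-1),(-1,1)): w.append(F+Rm@[p[7]+i*p[9]/2,p[8]+j*p[10]/2,0])
    B=F+Rm@[p[5],p[6],0]
    sh=[box(np.array([p[11],p[12],.004]),Rface(p[3],0),[.08,.08,.008]),box(F-Rm[:,2]*.011,Rm,[.09,.084,.022]),
        flat(w,Rm[:,2]),disc(B,Rm,.0125),disc(B+Rm[:,2]*.003,Rm,.009)]
    return sh
rois=[(308,148,372,212),(292,152,342,212)]
masks=[cv2.erode((sat(c['image'])<28).astype(np.uint8),np.ones((3,3))) for c in cams]
masks[0][:,358:]*=(cams[0]['image'][:,358:].mean(2)<0) if 0 else 1
f=lambda p:np.concatenate([resid(c,r,logger(p),m) for c,r,m in zip(cams,rois,masks)])
for t0 in(.25,.45):
    p,c,se=solve(f,[.55,.033,.08,0,t0,-.018,0,.022,0,.022,.05,.55,.033],[.001,.001,.001,.01,.01]+[.001]*8)
    Rm=Rface(p[3],p[4]);B=p[:3]+Rm@[p[5],p[6],.003]
    print('logger',c,np.round(p,4),'\n se',np.round(se[:7],4),'\n button',np.round(B,4))
    print([np.abs(resid(c,r,logger(p),m)).mean() for c,r,m in zip(cams,rois,masks)])
def wand(p):
    # stand x,y,yaw, wand x,y,yaw
    W=Rface(p[2],0);Z=lambda z:np.array([p[0],p[1],z])
    return [box(Z(.003),W,[.074,.074,.006]),box(Z(.038),W,[.052,.052,.064]),
        box(np.array([p[3],p[4],.0975]),Rface(p[5],0),[.026,.032,.055])]
rois=[(336,222,396,280),(372,182,412,220)]
f=lambda p:np.concatenate([resid(c,r,wand(p),m) for c,r,m in zip(cams,rois,masks)])
for y0 in(.15,.15+np.pi/2):
    p,c,se=solve(f,[.453,-.185,.15,.453,-.185,y0],[.001,.001,.01]*2)
    print('wand',c,np.round(p,4),'se',np.round(se,4))
E
python3 run1.py
```

```text
logger 341586.8436685321 [ 0.5462  0.0469  0.0541 -0.023   0.3433 -0.0134  0.008   0.0261 -0.0035
  0.037   0.0645  0.5494  0.0349] 
 se [0.0002 0.0002 0.0004 0.0027 0.0071 0.001  0.0008] 
 button [0.5328 0.0552 0.0524]
[np.float64(9.58446185635402), np.float64(12.858225559501955)]
logger 336472.37296864425 [ 0.5413  0.0365  0.0716 -0.0046  0.4502 -0.0034 -0.0007  0.0239 -0.0016
  0.0413  0.0564  0.5497  0.0392] 
 se [0.0002 0.0001 0.0004 0.0008 0.0038 0.0009 0.0012] 
 button [0.537  0.0359 0.0728]
[np.float64(11.9079659704748), np.float64(9.568302113598438)]
wand 35089.096760852764 [ 0.4683 -0.1825  0.2139  0.4671 -0.183   0.2861] se [0.     0.     0.0007 0.     0.0001 0.0014]
wand 71387.72895083147 [ 0.4682 -0.1825  0.211   0.4683 -0.183   1.8764] se [0.0001 0.0001 0.002  0.0002 0.0001 0.    ]
```

```bash
cat > run2.py <<'E'
import pickle
from fit import *
cams=pickle.load(open('cams.pkl','rb'))
s=np.array([(215,48),(292,128),(110,130),(180,215),(175,144)])/4+[288,142]
t=np.array([(141,75),(263,75),(141,200),(260,202),(200,165)])/4+[266,142]
X=[]
for a,b in zip(s,t):
    x,g=tri(cams[0],a-.375,cams[1],b-.375);X.append(x);print(np.round(x,4),round(g,4))
X=np.array(X);print('up',np.linalg.norm(X[0]-X[2]),np.linalg.norm(X[1]-X[3]),'lvl',np.linalg.norm(X[0]-X[1]))
d=(X[0]+X[1]-X[2]-X[3])/2;l=(X[0]+X[2]-X[1]-X[3]);print('tilt',np.arctan2(d[2],np.hypot(d[0],d[1])),'yaw',np.arctan2(d[1],d[0]),np.arctan2(-l[0],l[1]))
src=open('run1.py').read();exec(src[src.index('def logger'):src.index('rois=')])
exec(src[src.index('masks='):src.index('f=lambda')])
F=X[:4].mean(0);t0=np.arctan2(d[2],np.hypot(d[0],d[1]))
rois=[(308,148,372,212),(292,152,342,212)]
f=lambda p:np.concatenate([resid(c,r,logger(p),m) for c,r,m in zip(cams,rois,masks)])
for q in(t0,.2,.35):
    p,c,se=solve(f,[*F,0,q,-.018,0,.022,0,.022,.05,F[0],F[1]],[.001,.001,.001,.01,.01]+[.001]*8)
    Rm=Rface(p[3],p[4]);B=p[:3]+Rm@[p[5],p[6],.003]
    print('logger',c,np.round(p,4),'\n se',np.round(se[:7],4),'\n button',np.round(B,4),[np.abs(resid(c,r,logger(p),m)).mean() for c,r,m in zip(cams,rois,masks)])
V=[]
for c,r in zip(cams,rois):
    v=c['image'].copy()
    for sh in logger(p):
        for P,n in sh:
            if (np.array(c['position'])-P.mean(0))@n>0: 
                pass
    u0,v0,u1,v1=r;im=cv2.resize(v[v0:v1,u0:u1],None,fx=8,fy=8,interpolation=cv2.INTER_CUBIC)
    for sh in logger(p):
        for P,n in sh:
            if (np.array(c['position'])-P.mean(0))@n>0: cv2.polylines(im,[np.round((proj(c,P)-[u0,v0]+.5)*8).astype(int)],True,(0,0,255),1)
    V.append(cv2.resize(im,(400,450)))
cv2.imwrite('pics/fit.png',np.hstack(V))
E
python3 run2.py
```

```text
[0.5795 0.0769 0.0831] 0.0001
[ 0.5759 -0.0077  0.0874] 0.0017
[0.4966 0.0788 0.0565] 0.0023
[ 0.4919 -0.0046  0.0591] 0.0003
[0.5179 0.0369 0.0686] 0.0007
up 0.08706865193835073 0.08867885409826624 lvl 0.08471365941902095
tilt 0.31817362068127775 yaw -0.029953840363929285 -0.04962830255083398
logger 154461.76102102868 [ 0.5351  0.0362  0.0702 -0.0456  0.3848 -0.019   0.001   0.0235  0.0006
  0.0265  0.055   0.545   0.0366] 
 se [0.0001 0.0001 0.0002 0.0011 0.003  0.0003 0.0003] 
 button [0.5164 0.038  0.0658] [np.float64(7.5705530083978205), np.float64(4.0020528320558695)]
logger 183975.9541806504 [ 5.356e-01  3.660e-02  6.960e-02 -3.640e-02  3.593e-01 -1.950e-02
  4.000e-04  2.330e-02  8.000e-03  2.590e-02  7.170e-02  5.443e-01
  3.660e-02] 
 se [0.0001 0.0001 0.0003 0.0014 0.0031 0.0003 0.0003] 
 button [0.5164 0.0377 0.0655] [np.float64(8.194813263776338), np.float64(4.891551114118842)]
logger 154121.40891943435 [ 5.357e-01  3.670e-02  6.900e-02 -4.820e-02  3.990e-01 -1.950e-02
  3.000e-04  2.320e-02  0.000e+00  2.690e-02  5.640e-02  5.447e-01
  3.650e-02] 
 se [0.0002 0.0001 0.0002 0.0011 0.0016 0.0003 0.0003] 
 button [0.5166 0.0379 0.0642] [np.float64(7.66836201856284), np.float64(3.7573355571302582)]
```

View pics/fit.png

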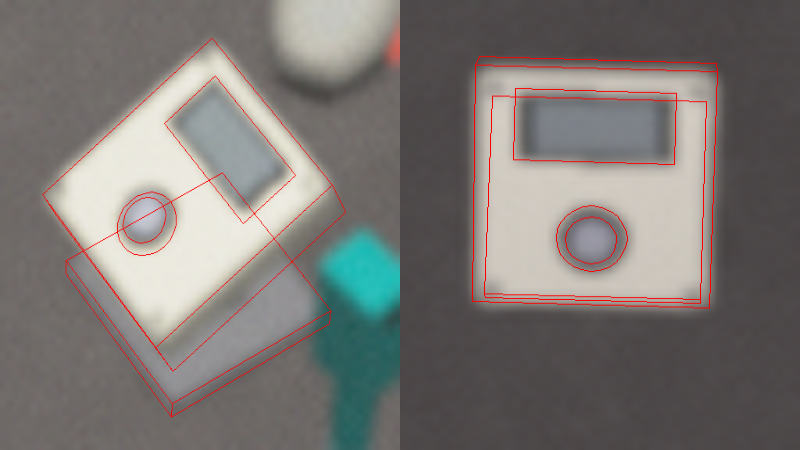

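```bash
cat > run3.py <<'E'
import pickle
from fit import *
cams=pickle.load(open('cams.pkl','rb'))
src=open('run1.py').read();exec(src[src.index('def logger'):src.index('rois=')])
exec(src[src.index('def wand'):src.index('rois=[(336')])
masks=[1-cv2.dilate((cv2.GaussianBlur(sat(c['image']).astype(np.float32),(0,0),1.)>26).astype(np.uint8),np.ones((5,5))) for c in cams]
rw=[(336,222,396,280),(372,182,412,220)]
for b in(.7,1.0,1.3):
  for c in cams:c['blur']=b
  for sel in([0],[1],[0,1]):
    f=lambda p:np.concatenate([resid(cams[i],rw[i],wand(p),masks[i]) for i in sel])
    p,c,se=solve(f,[.467,-.183,.21,.467,-.183,.25],[.001,.001,.01]*2)
    print('wand',b,sel,round(c),np.round(p,4))
rois=[(308,148,366,212),(292,152,342,212)]
m=masks[0];cv2.fillPoly(m,[np.array([(340,146),(350,163),(358,170),(372,170),(372,146)])],0)
f=lambda p:np.concatenate([resid(c,r,logger(p),m) for c,r,m in zip(cams,rois,masks)])
for b in(.8,1.1):
  for c in cams:c['blur']=b
  for q in(.3,.39):
    p,c,se=solve(f,[.5352,.0363,.07,-.04,q,-.019,0,.0235,0,.024,.05,.545,.0366],[.001,.001,.001,.01,.01]+[.001]*8)
    Rm=Rface(p[3],p[4]);B=p[:3]+Rm@[p[5],p[6],.003]
    print('logger',b,round(c),np.round(p,4),'\n button',np.round(B,4),[np.abs(resid(c,r,logger(p),m)).mean() for c,r,m in zip(cams,rois,masks)])
E
python3 run3.py; python3 - <<'E'
from h import *
print(env.read_state()['clock'])
E
```

```text
wand 0.7 [0] 18360 [ 0.469  -0.182   0.2126  0.4675 -0.183   0.2426]
wand 0.7 [1] 13247 [ 0.467  -0.1829  0.2123  0.4668 -0.1824  0.2423]
wand 0.7 [0, 1] 37272 [ 0.4683 -0.1824  0.212   0.4673 -0.1828  0.2507]
wand 1.0 [0] 14406 [ 0.4689 -0.1822  0.2078  0.4674 -0.1833  0.2717]
wand 1.0 [1] 12599 [ 0.4666 -0.1829  0.2119  0.4665 -0.1825  0.227 ]
wand 1.0 [0, 1] 33756 [ 0.4682 -0.1825  0.2112  0.4671 -0.1831  0.2449]
wand 1.3 [0] 18895 [ 0.4686 -0.1822  0.2133  0.4673 -0.1834  0.2381]
wand 1.3 [1] 15577 [ 0.4663 -0.1827  0.2113  0.4662 -0.1827  0.2551]
wand 1.3 [0, 1] 41464 [ 0.4682 -0.1826  0.2112  0.4669 -0.183   0.2447]
logger 0.8 70856 [ 5.354e-01  3.630e-02  7.020e-02 -4.530e-02  3.707e-01 -1.970e-02
  5.000e-04  2.300e-02  4.000e-04  2.710e-02  5.520e-02  5.457e-01
  3.650e-02] 
 button [0.516  0.0376 0.0659] [np.float64(3.3068305054728486), np.float64(4.049332255034467)]
logger 0.8 69151 [ 5.355e-01  3.640e-02  6.940e-02 -5.180e-02  3.966e-01 -1.950e-02
  4.000e-04  2.320e-02  1.000e-04  2.670e-02  5.620e-02  5.451e-01
  3.660e-02] 
 button [0.5164 0.0379 0.0647] [np.float64(3.3001013774975823), np.float64(3.905822656413375)]
logger 1.1 73484 [ 0.536   0.0363  0.0701 -0.033   0.3221 -0.02    0.0009  0.0227  0.0009
  0.0277  0.0561  0.5445  0.036 ] 
 button [0.5161 0.0378 0.0666] [np.float64(3.297653218680565), np.float64(4.162656548787706)]
logger 1.1 72949 [ 5.356e-01  3.630e-02  6.930e-02 -4.270e-02  3.953e-01 -1.950e-02
  7.000e-04  2.320e-02  3.000e-04  2.650e-02  5.530e-02  5.446e-01
  3.640e-02] 
 button [0.5165 0.0378 0.0646] [np.float64(3.436322130717803), np.float64(3.9848853930274113)]
1.0
```

```bash
cat > run4.py <<'E'
src=open('run3.py').read();a=src.index('for b in(.7');b=src.index("rois=[(308,148,366");c=src.index('for b in(.8')
exec(src[:a]+src[b:c])
p0=np.array(cams[0]['position']);p1=np.array(cams[1]['position'])
for c in cams:c['blur']=.95
for s in(0,1):
  cams[0]['position']=p0-s*np.array([.0011,-.0004,0]);cams[1]['position']=p1+s*np.array([.0011,-.0004,0])
  for t in(.26,.3,.34,.38,.42):
    g=lambda q:f(np.insert(q,4,t))
    p,c,se=solve(g,[.5355,.0363,.070,-.045,-.0195,0,.0232,0,.0265,.055,.545,.0366],[.001,.001,.001,.01]+[.001]*8)
    p=np.insert(p,4,t);Rm=Rface(p[3],t);B=p[:3]+Rm@[p[5],p[6],.003]
    print(s,t,round(c),np.round(p[:5],4),'button',np.round(B,4),'foot',np.round(p[11:],4))
E
python3 run4.py
```

```text
0 0.26 86029 [ 0.5359  0.0363  0.0701 -0.0487  0.26  ] button [0.5163 0.0373 0.068 ] foot [0.545  0.0366]
0 0.3 74569 [ 0.536   0.036   0.0708 -0.0407  0.3   ] button [0.5159 0.0373 0.0677] foot [0.545  0.0363]
0 0.34 70856 [ 0.5357  0.0364  0.0699 -0.0454  0.34  ] button [0.5163 0.0374 0.0662] foot [0.545  0.0366]
0 0.38 67694 [ 0.5354  0.0362  0.0703 -0.055   0.38  ] button [0.5162 0.0376 0.0659] foot [0.545 0.036]
0 0.42 71627 [ 0.5352  0.0363  0.0704 -0.0407  0.42  ] button [0.5162 0.0376 0.0652] foot [0.5451 0.0362]
1 0.26 84382 [ 0.536   0.0363  0.0707 -0.0292  0.26  ] button [0.516  0.0373 0.0685] foot [0.5442 0.0365]
1 0.3 78440 [ 0.5368  0.0363  0.0706 -0.0341  0.3   ] button [0.5164 0.0376 0.0674] foot [0.5446 0.0365]
1 0.34 76841 [ 0.5368  0.0362  0.0713 -0.0354  0.34  ] button [0.5162 0.0377 0.0672] foot [0.5446 0.0365]
1 0.38 74146 [ 0.5361  0.036   0.0712 -0.0521  0.38  ] button [0.5161 0.0376 0.0664] foot [0.5445 0.0364]
1 0.42 72316 [ 0.5362  0.0364  0.0703 -0.0546  0.42  ] button [0.5168 0.038  0.0649] foot [0.5446 0.0365]
```

```bash
cat > plan.py <<'E'
from fit import *
W=np.array([.467,-.183,.020]);wyaw=.245
B=np.array([.5163,.0377,.0662]);fy,ft=-.047,.37
G=.061   # wand z of the TCP
Rf=Rface(fy,ft);n=Rf[:,2]
def tool(zw,xw,s):
    z=s*xw;y=-zw;return np.c_[np.cross(y,z),y,z]
def Tg(s): return eul(tool(np.array([0,0,1.]),Rface(wyaw,0)[:,0],s))
def Tp(s): return eul(tool(n,Rf[:,0],s))
E
python3 - <<'E'
from plan import *
print(n)
for s in(1,-1):
    for nm,P,O in(('hover',W+[0,0,G+.19],Tg(s)),('grasp',W+[0,0,G],Tg(s)),('lift',W+[0,0,G+.16],Tg(s)),('pre',B+n*(.012+.05+G),Tp(s)),('press',B+n*(.007+G),Tp(s))):
        q=env.inverse_kinematics(P,O);print(s,nm,np.round(P,4),np.round(O,2),None if q is None else np.round(q,1))
E
```

```text
[-0.3612161   0.01698967  0.93232735]
1 hover [ 0.467 -0.183  0.271] [-90.     0.   -75.96] [  -2.8    8.   -11.8    0.   -70.2 -163.1]
1 grasp [ 0.467 -0.183  0.081] [-90.     0.   -75.96] [  -2.8   19.2  -27.4    0.   -43.4 -163.1]
1 lift [ 0.467 -0.183  0.241] [-90.     0.   -75.96] [  -2.8    9.1  -14.7    0.   -66.1 -163.1]
1 pre [0.4719 0.0398 0.1809] [-68.8    0.   -92.69] [ 30.5  -0.6 -47.   25.1 -27.9 126.1]
1 press [0.4917 0.0389 0.1296] [-68.8    0.   -92.69] [ 25.7   5.8 -52.6  38.3 -16.1 116.1]
-1 hover [ 0.467 -0.183  0.271] [-90.     0.   104.04] [ -2.8   8.  -11.8   0.  -70.2  16.9]
-1 grasp [ 0.467 -0.183  0.081] [-90.     0.   104.04] [ -2.8  19.2 -27.4   0.  -43.4  16.9]
-1 lift [ 0.467 -0.183  0.241] [-90.     0.   104.04] [ -2.8   9.1 -14.7   0.  -66.1  16.9]
-1 pre [0.4719 0.0398 0.1809] [-111.2     0.     87.31] [ 30.5  -0.6 -47.   25.1 -27.9 -53.9]
-1 press [0.4917 0.0389 0.1296] [-111.2     0.     87.31] [ 25.7   5.8 -52.6  38.3 -16.1 -63.9]
```

```bash
python3 - <<'E'
from plan import *
s=-1
env.goto(W+[0,0,G+.12],Tg(s)); print(env.read_state()['clock'])
print(env.move_straight(W+[0,0,G],rate=.1,force_limit=15))
a=env.read_state();print(a['clock'],a['position'],a['force'])
env.gripper_to(0.0,grasp_force=35)
a=env.read_state();print(a['clock'],a['opening']*.087,a['force'])
p=env.grab_frame('scene');t=env.grab_frame('top')
def c(i,u,v,w=50,h=38): return cv2.resize(i['image'][v-h:v+h,u-w:u+w],(400,300),interpolation=cv2.INTER_CUBIC)
cv2.imwrite('pics/g.png',np.hstack([c(p,370,248),c(t,400,205)]))
E
```

```text
3.9583
False
5.3083 [ 0.46751669 -0.18306123  0.08159974] [ 0.66206646 -0.33086492 -0.13840805]
6.325 0.02602437138087101 [0.70611887 0.22453628 0.17735265]
```

View pics/g.png

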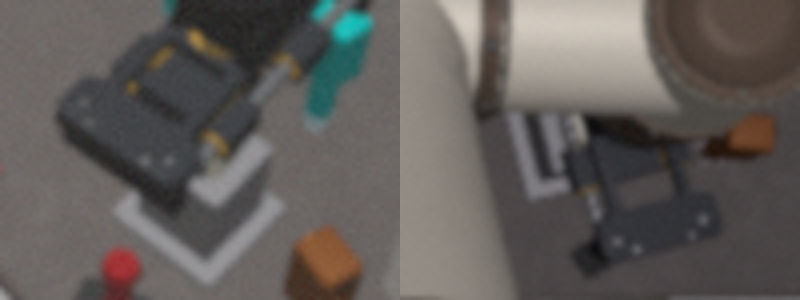

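Gripper closed to 26.0 mm, which matches the handle's flats, and there is nothing odd around it. Next I lift and go to the pre-press pose.

```bash
python3 - <<'E'
from plan import *
s=-1
env.move_straight(W+[0,0,G+.15],rate=.12)
a=env.read_state();print(a['clock'],a['opening']*.087,a['force'],a['position'])
env.goto(B+n*(.012+.03+G),Tp(s)); env.dwell(.3)
a=env.read_state();print(a['clock'],a['opening']*.087,a['force'],a['position'],B+n*(.012+.03+G),a['tool_rot'],Tp(s))
P=[env.grab_frame('scene'),env.grab_frame('top')]
import pickle;pickle.dump(P,open('pre.pkl','wb'))
for p in P: print([(round(d['score'],2),np.round(d['xyz'],3).tolist()) for d in env.search_frame(p,'tip_face')[:4]],proj(p,[B,B+n*.03,B+n*.042]).round(1).tolist())
def c(i,u,v,w=50,h=38): return cv2.resize(i['image'][v-h:v+h,u-w:u+w],(400,300),interpolation=cv2.INTER_CUBIC)
cv2.imwrite('pics/pre.png',np.hstack([c(P[0],338,175),c(P[1],316,180)]))
E
```

```text
7.825 0.025626604920399573 [-0.06797691  0.39148978 -1.17010227] [ 0.46647543 -0.18288151  0.23013004]
9.2917 0.025934908578179563 [-0.52886912  0.34380971 -0.56217183] [0.47941093 0.03907541 0.16234477] [0.47909474 0.03944994 0.16222972] [-1.11208366e+02 -2.62544660e-03  8.72482904e+01] [-111.19943842    0.           87.30709836]
[] [[330.5, 178.4], [327.1, 172.9], [325.6, 170.6]]
[] [[315.4, 183.5], [315.1, 185.4], [315.0, 186.3]]
```

View pics/pre.png

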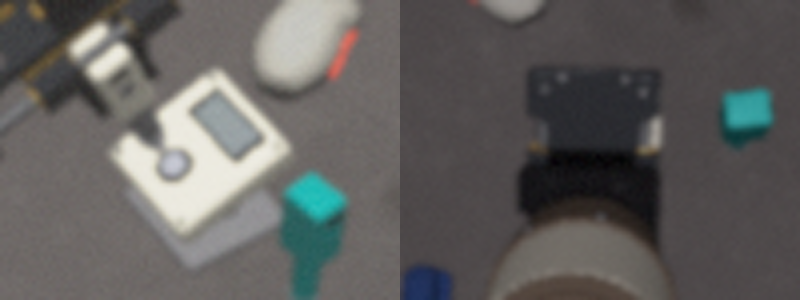

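```bash
cat > press.py <<'E'
from plan import *
def fn(k=12):
    v=[];q=[]
    for _ in range(k): env.dwell(.02);a=env.read_state();v.append(a['force']);q.append(a['position'])
    return np.mean(v,0),np.mean(q,0)
E
python3 - <<'E'
from press import *
env.move_straight(B+n*(.012+.006+G),rate=.05)
f0,q0=fn(20);np.save('f0.npy',f0)
h=lambda q:((q-B)@n-.012-G)*1e3
print(f0,h(q0))
for d in np.arange(.004,-.008,-.001):
    env.move_straight(B+n*(.012+d+G),rate=.03)
    f,q=fn();F=(f-f0)@n
    print(round(d*1e3,1),'h',h(q).round(2),'Fn',F.round(2),'lat',((f-f0)@Rf[:,0]).round(2),((f-f0)@Rf[:,1]).round(2),env.read_state()['clock'])
    if F>2.2: break
E
```

```text
[ 0.08168127  0.05775065 -1.12333292] 6.251150141781958
4.0 h 3.94 Fn -0.16 lat 0.11 -0.04 10.9083
3.0 h 2.97 Fn 0.08 lat 0.03 0.1 11.3583
2.0 h 1.97 Fn 0.0 lat -0.15 -0.36 11.8083
1.0 h 0.97 Fn -0.17 lat -0.21 0.08 12.2583
0.0 h 0.08 Fn 1.6 lat -0.01 -0.38 12.7083
-1.0 h -0.96 Fn 1.77 lat 0.1 -0.45 13.1583
-2.0 h -1.97 Fn 2.37 lat 0.39 -0.02 13.6083
```

```bash
python3 - <<'E'
from press import *
h=lambda q:((q-B)@n-.012-G)*1e3
f0=np.load('f0.npy')
env.move_straight(B+n*(.012-.004+G),rate=.02)
f,q=fn(25);print('h',h(q),'Fn',(f-f0)@n,'lat',(f-f0)@Rf[:,:2],'pos err',(q-B)@Rf[:,:2],env.read_state()['opening']*.087,env.read_state()['clock'])
a=env.read_state();Rt=mat(a['tool_rot']);zw=-Rt[:,1];print('axis err deg',np.degrees(np.arccos(zw@n)))
P=[env.grab_frame('scene') for _ in range(6)]
p=P[0];im=np.mean([x['image'].astype(float) for x in P],0).astype(np.uint8);p['image']=im
import pickle;pickle.dump(p,open('pressed.pkl','wb'))
u0,v0,u1,v1=304,140,364,200;k=10
z=cv2.resize(im[v0:v1,u0:u1],None,fx=k,fy=k,interpolation=cv2.INTER_CUBIC);z=np.clip(z*1.3,0,255).astype(np.uint8)
y=z[:, :400].copy()
o=np.array(a['position'])-zw*G; xw=-Rt[:,2]
Rw=np.c_[xw,np.cross(zw,xw),zw]
def dr(im,pts,col): cv2.polylines(im,[np.round((proj(p,pts)-[u0,v0]+.5)*k).astype(int)],True,col,1)
t=np.linspace(0,2*np.pi,24)
circ=lambda c,Rm,r:c+(Rm[:,:2]@np.array([np.cos(t),np.sin(t)])).T*r
dr(y,circ(B,Rf,.009),(0,0,255));dr(y,circ(B-n*.003,Rf,.0125),(0,0,255))
for zz in(0,.05): dr(y,circ(o+zw*zz,Rw,.009),(0,255,0))
for P_,nn in box(o+zw*.0775,Rw,[.026,.032,.055]): dr(y,P_,(0,255,255))
cv2.imwrite('pics/pressed.png',np.hstack([z[:,:400],y]))
E
```

```text
h -3.969450821588616 Fn 3.0516776402297277 lat [ 0.13038953 -0.04638255] pos err [7.64476618e-05 5.39705532e-05] 0.02569423693745163 14.275
axis err deg 0.011955260113338976
```

View pics/pressed.png

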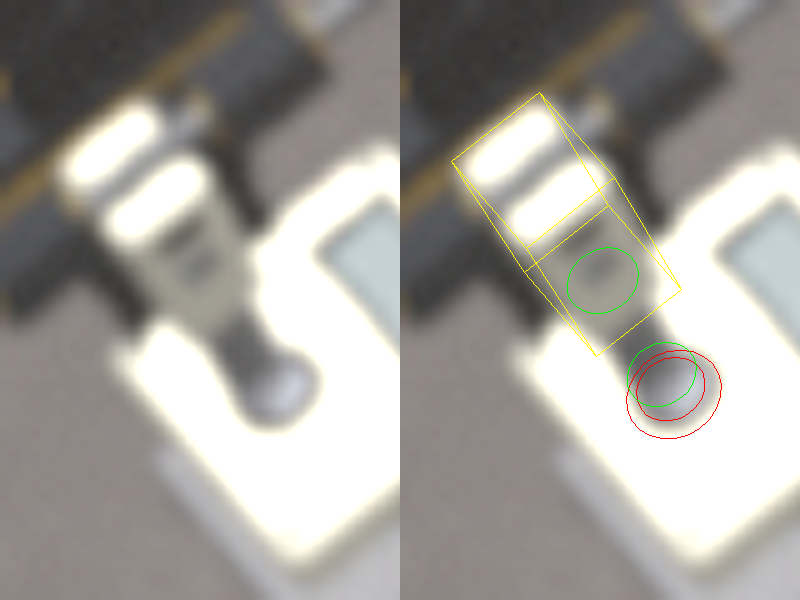

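```bash
cat > ver.py <<'E'
from press import *
import pickle
pre=pickle.load(open('pre.pkl','rb'))[0];prs=pickle.load(open('pressed.pkl','rb'))
def shapes(q,o,Rw,tip):
    lx,ly,wx,wy,a=q
    d=Rf[:,0]*lx+Rf[:,1]*ly;F=B-n*.003-Rf@[-.0195,.0005,0]+d;Bb=B+d
    win=[F+Rf@[.0232+i*.0132,j*.0275,0] for i,j in((1,1),(1,-1),(-1,-1),(-1,1))]
    view=np.array(pre['position'])-o;view/=np.linalg.norm(view)
    tipend=o-Rw[:,2]*tip
    M=R.from_rotvec(view*a).as_matrix()@Rw;e=tipend+Rf[:,0]*wx+Rf[:,1]*wy;oo=e+M[:,2]*tip
    def cyl(z0,z1,r):
        P=np.vstack([disc(oo+M[:,2]*z,M,r)[0][0] for z in(z0,z1)])
        hull=cv2.convexHull(proj(pre,P).astype(np.float32),returnPoints=False).ravel()
        return flat(P[hull],view)
    def half(z0,z1,r): # shaded strips along the cylinder
        s=np.cross(M[:,2],view);s/=np.linalg.norm(s);out=[]
        for lo,hi in((-1,-.4),(-.4,.4),(.4,1)):
            out+=flat([oo+M[:,2]*z0+s*r*lo,oo+M[:,2]*z1+s*r*lo,oo+M[:,2]*z1+s*r*hi,oo+M[:,2]*z0+s*r*hi],view)
        return out
    return [box(F-n*.011,Rf,[.09,.084,.022]),flat(win,n),disc(Bb-n*.003,Rf,.0125),disc(Bb,Rf,.009)]+([cyl(-tip,0,.006)] if tip>.001 else [])+[cyl(0,.05,.009),half(0,.05,.009),box(oo+M[:,2]*.0775,M,[.026,.032,.055])]
for nm,p,pos,tip in(('pre',pre,[.47941093,.03907541,.16234477],.012),('pressed',prs,B+n*(.012-.00397+G),.0071)):
    o=np.array(pos)-n*G;Rw=Rf
    m=np.zeros((400,640),np.uint8)
    # keep the face and the lower barrel only: away from handle's upper part and gripper
    c=proj(p,[o+n*.045])[0];b=proj(p,[B])[0];ax=(b-c)/np.linalg.norm(b-c)
    V,U=np.mgrid[:400,:640];m=(((U-c[0])*ax[0]+(V-c[1])*ax[1])>0).astype(np.uint8)
    roi=(312,154,362,197)
    for bl in(.8,1.0):
        p['blur']=bl
        f=lambda q:resid(p,roi,shapes(q,o,Rw,tip),m)
        q,cst,se=solve(f,[0]*5,[.001]*4+[.02]);print(nm,bl,round(cst),'logger xy mm',(q[:2]*1e3).round(2),'tip xy mm',(q[2:4]*1e3).round(2),'rot deg',np.degrees(q[4]).round(2),'se',(se*1e3).round(2))
E
python3 ver.py
```

```text
pre 0.8 86654 logger xy mm [-0.12 -0.23] tip xy mm [-0.94  3.11] rot deg -2.29 se [ 0.17  0.14  0.28  0.61 28.67]
pre 1.0 86198 logger xy mm [-0.27 -0.46] tip xy mm [-0.65  3.59] rot deg -1.85 se [ 0.15  0.13  0.3   0.5  38.83]
pressed 0.8 78310 logger xy mm [-0.06  0.24] tip xy mm [1.76 4.38] rot deg 5.82 se [ 0.14  0.13  0.34  0.46 18.83]
pressed 1.0 77676 logger xy mm [-0.27  0.25] tip xy mm [2.11 2.48] rot deg 8.56 se [ 0.16  0.18  0.33  0.57 27.3 ]
```

```bash
cat >> ver.py <<'E'
E
sed -n '/^for nm/,$!p' ver.py > ver0.py; cat > ov.py <<'E'
from ver0 import *
rows=[]
u0,v0,u1,v1=312,155,345,188;k=12
for p,pos,tip in((pre,[.47941093,.03907541,.16234477],.012),(prs,B+n*(.012-.00397+G),.0071)):
    o=np.array(pos)-n*G
    z=cv2.resize(p['image'][v0:v1,u0:u1],None,fx=k,fy=k,interpolation=cv2.INTER_CUBIC)
    z=(255*(z/255.)**.8).astype(np.uint8);y=z.copy()
    def dr(P,col): cv2.polylines(y,[np.round((proj(p,P)-[u0,v0]+.5)*k).astype(int)],True,col,1)
    dr(disc(B,Rf,.009)[0][0],(0,0,255));dr(disc(B-n*.003,Rf,.0125)[0][0],(0,0,255))
    for zz,r,c in((-tip,.006,(255,255,0)),(0,.006,(255,255,0)),(0,.009,(0,255,0)),(.05,.009,(0,255,0))): dr(disc(o+n*zz,Rf,r)[0][0],c)
    rows.append(np.hstack([z,y]))
im=np.vstack(rows);cv2.imwrite('pics/ov.png',cv2.resize(im,(600,600)))
E
python3 ov.py
```

```text
(no output)
```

View pics/ov.png

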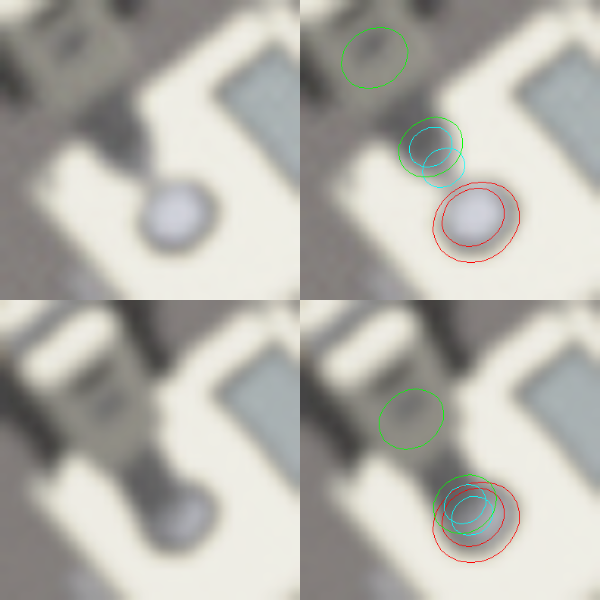

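Force is 3.05 N, where 3 N means half travel, and the tip sits on the button. In the overlay the button lies about 1 mm further up the slope than my fit, at (175,212) against the model's (173,216). I'll back off, shift 0.8 mm up the slope, re-press, check and hand in.

```bash
python3 - <<'E'
from press import *
h=lambda q:((q-B)@n-.012-G)*1e3
C=B+Rf[:,0]*.0008
env.move_straight(B+n*(.012+.008+G),rate=.04)
env.move_straight(C+n*(.012+.006+G),rate=.02)
f0,_=fn(30)
for d in(.0012,.0002,-.002,-.0041):
    env.move_straight(C+n*(.012+d+G),rate=.02)
    f,q=fn(30);print(d,'h',h(q).round(2),'Fn',((f-f0)@n).round(2),'lat',((f-f0)@Rf[:,:2]).round(2))
a=env.read_state();print(a['opening']*.087,a['clock'],np.degrees(np.arccos(-mat(a['tool_rot'])[:,1]@n)))
p=env.grab_frame('scene');o=cv2.imread('pics/scene0.png')
u0,v0,u1,v1=220,120,420,310
cv2.imwrite('pics/final.png',np.hstack([cv2.resize(i[v0:v1,u0:u1],None,fx=2,fy=2) for i in(o,p['image'])]))
E
```

```text
0.0012 h 1.18 Fn -0.01 lat [-0.06 -0.06]
0.0002 h 0.28 Fn 1.34 lat [ 0.44 -0.16]
-0.002 h -1.97 Fn 2.17 lat [0.13 0.16]
-0.0041 h -4.07 Fn 3.06 lat [0.44 0.6 ]
0.02598115873992064 18.9417 0.012145935961414018
```

View pics/final.png

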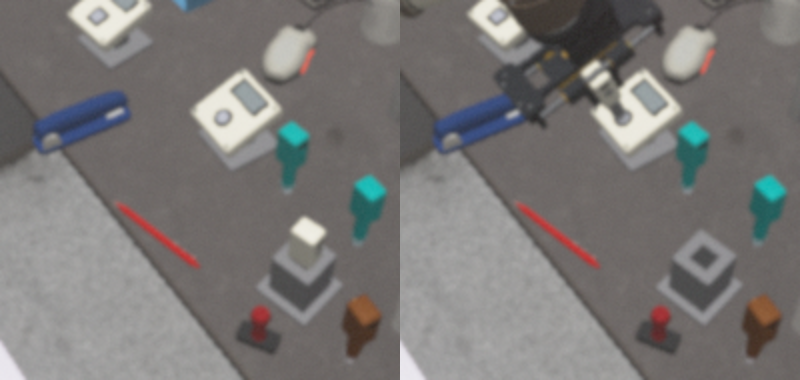

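The force of 3.06 N fits half travel. The wand is on the round button at (620,117), the stand is empty, and the stapler, pen, stamp and look-alikes have not moved. Handing in.

```bash
python3 -c "
from workcell import env
env.close_job(); print(env.read_state()['clock'])"
```

```text
the job is handed in; nothing more can be done
the job is handed in; nothing more can be done
```

I gripped the white wand by its flats and lifted it out of the stand. I pressed its tip on the round-button logger and handed the job in at about 19 s, with the gripper still holding the wand there.

**Press:** contact came about 1 mm before the expected point. I then pressed about 5 mm further, and the force was 3.06 N, which matches half travel (3 N). Sideways force was under 1 N, close to the sensor noise.

**Grip and bystanders:** the gripper opening is 26.0 mm, matching the handle. In the last picture the stapler, pen, stamp and look-alikes are where they started, and nothing came near the square logger.

**Less certain:**
- **Face tilt:** the tool is within 0.02° of my estimated face direction. That estimate is about 0.37 rad from vertical and is itself only good to 1–2°.
- **Centring:** the two cameras disagreed by about 2 mm in x. I shifted 0.8 mm up the slope and pressed again, so the tip should be within about 1.5 mm of the button's middle.
- **Failed check:** an automatic picture fit of the held wand's offset and tilt gave inconsistent results because of blur and shadow, so I didn't use it. I relied on the overlay and the force readings instead.

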